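# Slide the seed tray under the sprung hood of the budgie feeder

## Robot

A 6-joint arm with a two-finger parallel gripper is mounted at the origin on the work surface. World frame = base frame: x ahead of the robot, y to its left, z up, the work surface at z = 0. Lengths are in m, angles in rad, forces in N, time in s.
With the tool pointing down it reaches from about 0.3 to 0.875 m from the base axis. Payload 6.4 kg.
Tool frame: the origin (TCP) lies at the very end of the fingers, on their centre line; the grasp point (between the pads) lies 19 mm behind it; x points along the fingers, y is the direction in which the jaws open and shut, and the axes are right-handed (so a half turn about x gives the same grasp; the last joint's range is limited). The gripper opens to 85 mm and grips with 20 to 120 N. Pads are 22 mm wide; open, the fingers measure 114 mm over their backs; the gripper's body (76 mm by 85 mm) begins 54 mm behind the grasp point. The pads swing forward as they close: fully open they stand 13 mm farther back than shut.
Start: joints at [0.939, 0.181, 1.607, -0, 1.354, -0.206], TCP at [0.237, 0.524, 0.231] pointing down, gripper open.
Joint ranges: [-2.99, 2.99], [-0.89, 2.07], [0.3, 2.58], [-1.14, 4.28], [0, 2.63], [-3.12, 3.12]. Speed limits (rad/s): [2.57, 2.57, 3.01, 3.14, 3.14, 3.14].

## Interface

Orientations are given as a 3x3 rotation matrix whose columns are the frame's x, y, z axes.
In Python, from station import bot, viewer, spotter gives the robot as it stands.
- The arm moves only by the tool move_arm, never from a script. Its argument "deltas" is text: rows parted by semicolons, each of 7 numbers parted by spaces: the shift along the tool's x, y, z in m, then the turn, a rotation vector about the tool's x, y, z in degrees, then the opening, from 0 (shut) to 1 (fully open). In form: tx ty tz rx ry rz gripper; .... A call has 1 to 12 rows; each row shifts and turns the commanded pose from where the row before left it, along the tool's axes as they then stand; what a row does not reach is not made up. A row lasts 1/8 s, in which the tool goes at most 62.5 mm and 10.7 degrees, less where a joint would pass 70% of its speed; a pose out of reach is approached as far as the arm can. A call is refused whole if a number of a shift passes 0.0625 or a number of a turn 10.7, either way. A call with a gripper value outside its range is refused whole. The fingers move at their own pace and stop on an object; "grip_force" is the grip in N (left out, the last holds). Time passes only in rows, so rows that do not move let the fingers close. It gives the time, the measured TCP pose, the force and the opening at its end, in the units of the state.
- bot.observe(): the state, without advancing time (a new reading comes with each control period).
- viewer.get_image(name): name is "scene" or "top" or "wrist"; returns the picture (400x640x3 uint8, blue, green, red); there is no depth.
- viewer.calibration(name): a dict with "intrinsics" (3x3 intrinsics, pixels), "R" (3x3) and "t" (3): a world point X has camera coordinates R X + t. Camera axes: x right, y down, z forward; pixel columns grow to the right and rows downward; lengths in m; the calibration is good to about 2 mm. A picture is of the moment at which its call begins: read the wrist's pose just before it. calibration takes no time and is no camera call; for the wrist camera it gives the pose at the moment of the call.
- bot.hand_in(): hands the job in, once; it reports no verdict.
Trained networks look in the newest picture that a camera, given by its name, has taken for a name from the list of things; names that differ only in an ending like _2 or _b are one class to them, and where a whole thing is asked for, a point or a joint stands for the part that bears it (a point fixed in the world has none). Each returns a list of dicts, best first, with "score" (0 to 1); they miss things now and then, are a little off and sometimes report something else, mostly with a low value. They report only what shows in the picture. A call takes as long as a camera call. They do not tell look-alikes from the thing itself.
- spotter.spot_in(label, camera): "at" ([column, row] in pixels, amid what is visible of it).
- spotter.outline_of(label, camera): "mask" (400x640 bool, what is visible of it) and "at" ([column, row] in pixels, amid what is visible of it).
- spotter.tip_of(label, camera): "at" ([column, row] in pixels: a listed point, or the origin of a listed thing).
The state is a dict: "t": time; "joints": joint angles; "qd": joint speeds; "joint_efforts": joint torques, N m; "ee_pos": TCP position; "orientation": TCP orientation; "ft_force": force on the tool from outside, world axes, zero at the start; "ft_torque": the same for the moment, N m; "opening": opening from 0.0 (shut) to 1.0 (fully open).
Only numpy, scipy, OpenCV 4.12 (cv2) and the standard library are available. Lean on these libraries where they do the work, as an engineer would, in place of code of your own. Each camera call takes 0.05 s, during which the arm holds its last target.

## Task

Load the budgie feeder without grasping or lifting anything: with one fingertip press the feeder's long orange paddle down so that its spring-closed clear hood swings up, and keep it held open while the other finger pushes the white seed tray by its blue board along the guides and under the hood, all the way to the end stop. Then let go so that the hood springs back down onto the tray, and leave the other things on the table alone.

Things in the scene. Friction and masses are not known exactly. Their poses are not given: they have to be found in the camera images.
- station: Green plastic feeder base, fixed to the table: plate 250 x 150 mm, 10 mm thick. Origin on the table surface; x is the direction in which the tray is pushed in, y left of it, z up. Plate spans x -165 to +85, y -75 to +75 mm. The tray's lane runs along x between two guides 7 mm high, inner faces at y 10.5 and 59.5 mm (lane centre y = 35).
- mouth (a point): Middle of the lane floor under the hood's front edge: station (0, 35, 10) mm. The tray enters here, moving along station +x.
- stop (a point): Lane floor at the face of the end stop (a low block 12 mm high): station (58, 35, 10) mm. The tray's nose meets it when fully home.
- hinge_mid (a point): Middle of the hinge line of hood and paddle, station (-40, 0, 62) mm; the line runs along station x. Orange tube of 6 mm radius from x -151 to +74 mm, pillars 8 x 12 mm at x -158 and +80, top 66 mm above the table. It lies between the two open fingers when one is over the paddle (y < 0) and the other in the lane (y > 0).
- hood (a joint): Angle (rad) of the rocker made of clear hood and orange paddle: 0 closed, grows as the paddle is pressed, stop at 0.70. Hood: pale blue plate, station x 0 to 74 mm, 73 mm wide from the hinge. At 0 it slopes to the deck and bars the tray; at 0.65 it is level, 60 mm up. Clears the tray above 0.3 (better 0.5). Spring: 3 N at mid paddle closed, 6 N open. Let down on the tray it rests near 0.2.
- paddle (a point): On the upper face of the orange paddle, midway across, at station x -60 mm; moves with it. Paddle: flat plate, station x -150 to +40 mm, 46 mm wide. Closed, its face slopes from (y -26, z 54) up to (y -63, z 82) mm. At joint 0.65 the face is level at z 40 mm, y -16 to -62: a fingertip kept 40 mm above the table holds the hood open and may slide along it.
- tray: Loose white seed tray with tan seed cake, about 120 g, in the lane before the hood. Origin: centre of its underside, 10 mm above the table; x to its front (the hood). 80 mm long, 44 wide, walls 22 high. Rear end (x -40 to -35): blue upright push board 44 wide, 65 high; push its rear face (x -40). Home: origin at station (18, 35) mm, board 17 mm outside the mouth, so no finger goes under the hood.
- tray_nose (a point): Middle of the lower front edge of the tray (tray x = +40 mm). It starts 8 to 40 mm before the hood's mouth; fully home it is at station x = 58 mm.
- saucer: Pink ceramic saucer, 110 mm across, 22 mm high; bystander. Origin at the centre of its underside.
- perch: Natural branch perch, 180 mm long along its x, 18 mm thick; bystander. Origin on the table under its middle.
- jar: Amber glass jar with white lid, 70 mm across, 100 mm high; bystander. Origin at the centre of its underside.
- scoop: Small spoon with wooden handle and steel bowl, lying flat; bystander. Origin under its middle.
- mineral: Terracotta-coloured mineral block 60 x 40 x 22 mm; bystander. Origin at the centre of its underside.
- toy_ring: Yellow ring toy, 60 mm across, 12 mm high; bystander. Origin at the centre of its underside.
There are look-alikes about, which are no part of the job. Several things have the shape of the tray; the one meant has the colours described above.

How it is judged:
On the way, in this order (a step that is already met when the one before it is completed fails the run):
1. the hood is held open by the paddle (over 0.45 rad) with the tray still in front of it (value of joint hood above 0.45 rad and x of tray_nose in the frame of station below 0.02 m), for 0.1 s.
2. the tray is pushed to the end stop while the hood is still held open (value of joint hood above 0.4 rad and x of tray_nose in the frame of station above 0.05 m), for 0.1 s.
At the end, for the whole second after the job is handed in: The tray stands flat in the lane, its nose within 9 mm of the end stop, square within 0.12 rad and at rest, and the hood has sprung back down onto it (below 0.33 rad); the robot has let go (x of tray_nose in the frame of station above 0.049 m and y of tray in the frame of station between 0.028 and 0.042 m and z of tray in the frame of station below 0.014 m and angle between tray's own z axis and vertical below 0.08 rad and angle between the x axis of tray and the x axis of station, either way round below 0.12 rad and value of joint hood below 0.33 rad and linear speed of tray below 0.02 m/s and velocity of joint hood below 0.1 rad/s); the robot touches nothing.
It fails at once if the tray is lifted off the deck (over 10 mm) or tipped (z of tray in the frame of station above 0.02 m or angle between tray's own z axis and vertical above 0.25 rad).
It fails at once if a bystander is moved by more than 20 mm (distance of any of saucer, perch, jar, scoop, mineral, toy_ring from where it was at the start of the episode above 0.02 m).
It also fails if it takes over 38 s, if anything falls off the work surface, if the arm or the gripper's body presses on something with over 40 N, if the wrist force passes 120 N, or if a joint passes its speed limit or range.

## Working session

There is one attempt and no reset: what is moved stays moved. The work goes in short steps, Python scripts to look and compute and a tool call to move; the robot and the scene stay as the last step left them, time stands still between calls to the robot, and variables do not carry over. Pictures are saved under pics/ and viewed, and the job is handed in when it is done.

Besides the shell and the picture viewer there is one more tool, called after "Emit:" as a command line: name --argument value ..., lists and objects as JSON in quotes. move_arm: Moves the arm, as the interface text tells. Its arguments: {"type":"object","properties":{"deltas":{"type":"string"},"grip_force":{"type":"number"}},"required":["deltas"]}

```bash
ls; mkdir -p pics; python3 - <<'E'
from station import bot, viewer, spotter
import cv2, numpy as np
s=bot.observe(); print(s)
for n in ["scene","top","wrist"]:
    cv2.imwrite(f"pics/{n}0.png",viewer.get_image(n))
    c=viewer.calibration(n); print(n,c)
E
```

```text
pics
{'t': 0.0, 'joints': array([ 9.38706560e-01,  1.81547833e-01,  1.60801019e+00, -1.59370598e-05,
        1.35375113e+00, -2.06297383e-01]), 'qd': array([ 0.00021649, -0.00021935, -0.00067293, -0.0018186 ,  0.00148303,
        0.00061537]), 'joint_efforts': array([-4.80718409e-04, -4.44869006e+01, -3.51332581e+01, -3.16337064e-04,
        9.09298804e-03, -1.28097443e-05]), 'ee_pos': array([0.2371608 , 0.52321989, 0.23037925]), 'orientation': array([[-1.00160711e-03,  4.13038564e-01,  9.10712985e-01],
       [-1.39405828e-03,  9.10711980e-01, -4.13039641e-01],
       [-9.99998527e-01, -1.68329042e-03, -3.36375766e-04]]), 'ft_force': array([-0.49812915, -0.23782997,  0.07904459]), 'ft_torque': array([0.00113039, 0.03644525, 0.00534046]), 'opening': 0.9984854581795523}
scene {'intrinsics': array([[388.68850118,   0.        , 326.68354299],
       [  0.        , 388.68850118, 201.79584339],
       [  0.        ,   0.        ,   1.        ]]), 'R': array([[ 0.15998868,  0.98710629, -0.00497922],
       [ 0.82833784, -0.13699588, -0.54322053],
       [-0.53689854,  0.08278466, -0.83957528]]), 't': array([-0.11987927, -0.42215398,  1.23391943])}
top {'intrinsics': array([[408.06883238,   0.        , 321.35847105],
       [  0.        , 408.06883238, 200.49522029],
       [  0.        ,   0.        ,   1.        ]]), 'R': array([[-0.0190565 , -0.99980495, -0.00518823],
       [-0.98558496,  0.01965744, -0.16803536],
       [ 0.16810457,  0.00191127, -0.98576732]]), 't': array([0.03401184, 0.54886618, 0.98430351])}
wrist {'intrinsics': array([[296.19575212,   0.        , 319.60506838],
       [  0.        , 296.19575212, 200.91621914],
       [  0.        ,   0.        ,   1.        ]]), 'R': array([[ 0.41324211,  0.91062059, -0.00104608],
       [ 0.87874337, -0.39847433,  0.26273239],
       [ 0.23883269, -0.10949132, -0.96486818]]), 't': array([-0.57525139, -0.03469322,  0.37874993])}
```

View pics/scene0.png

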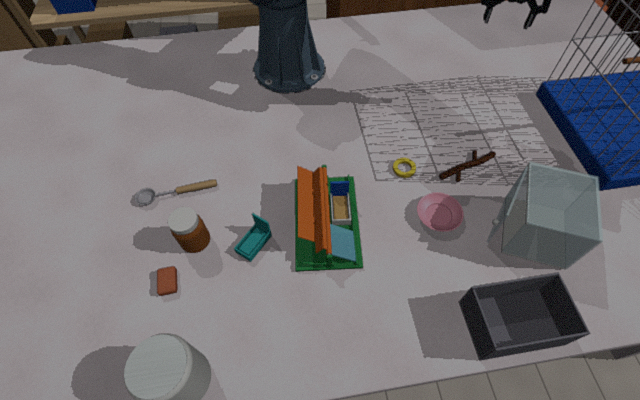

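View pics/top0.png

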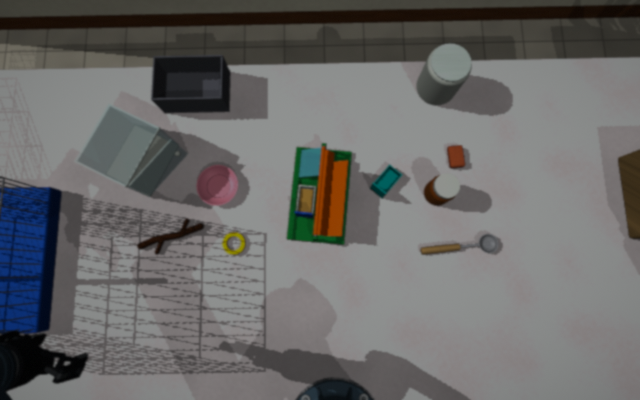

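View pics/wrist0.png

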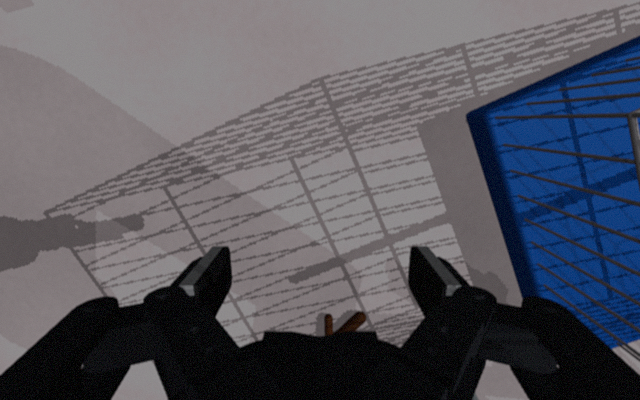

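The white/tan tray with its blue board sits in the green station: top image (306,200), scene (341,205). The teal one off the station, at top (386,181) and scene (254,238), has the same shape but the wrong colour. I'll confirm with crops and spotter points.

```bash
python3 - <<'E'
from station import bot, viewer, spotter
import cv2, numpy as np
t=cv2.imread("pics/top0.png"); s=cv2.imread("pics/scene0.png")
a=cv2.resize(t[135:255,270:410],None,fx=4,fy=4,interpolation=cv2.INTER_CUBIC)
b=cv2.resize(s[155:280,230:370],None,fx=4,fy=4,interpolation=cv2.INTER_CUBIC)
cv2.imwrite("pics/topc.png",a);cv2.imwrite("pics/scenec.png",b)
for cam in ["top","scene"]:
    viewer.get_image(cam)
    for l in ["station","mouth","stop","hinge_mid","paddle","tray","tray_nose"]:
        print(cam,l,[(np.round(d["at"],1),round(d["score"],2)) for d in spotter.tip_of(l,cam)])
print(bot.observe()["t"])
E
```

```text
top station [(array([321.3, 178.5]), 0.58), (array([458.3, 245.6]), 0.45)]
top mouth [(array([309.1, 175.9]), 0.61)]
top stop [(array([309.9, 155.5]), 0.92)]
top hinge_mid [(array([318.9, 191.3]), 0.96)]
top paddle [(array([335.6, 194.7]), 0.77)]
top tray [(array([306.2, 200.7]), 0.82), (array([384.7, 180.3]), 0.58)]
top tray_nose [(array([391.5, 171.6]), 0.58)]
scene station [(array([325.8, 237.4]), 0.64)]
scene mouth [(array([343.7, 231.8]), 0.75)]
scene stop [(array([342. , 257.9]), 0.96)]
scene hinge_mid [(array([322.8, 208.6]), 0.6)]
scene paddle [(array([305.8, 197.9]), 0.68)]
scene tray [(array([340.5, 212. ]), 0.97), (array([252.3, 242.4]), 0.8)]
scene tray_nose [(array([241.1, 254.9]), 0.95), (array([341.2, 229. ]), 0.76)]
0.95
```

View pics/topc.png

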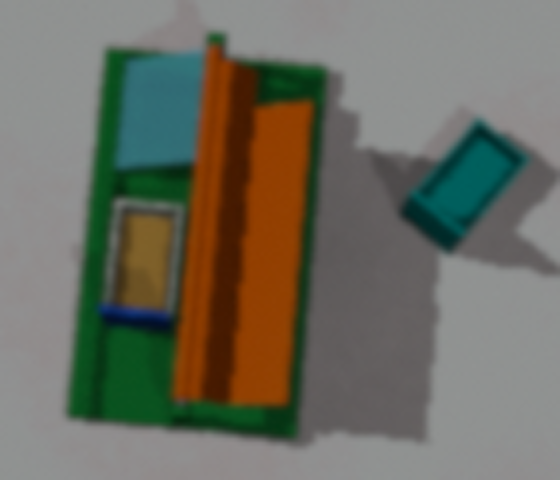

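View pics/scenec.png

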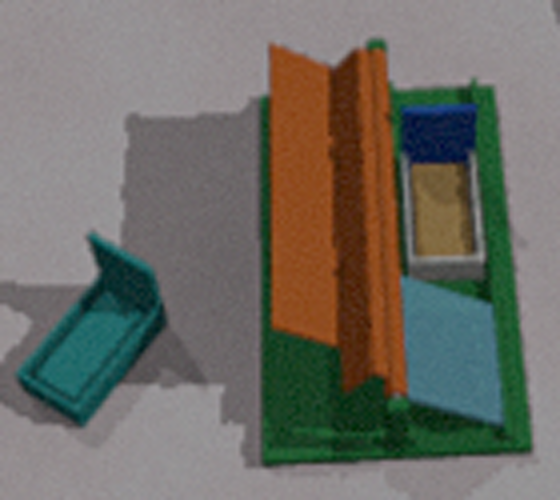

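```bash
cat > h.py <<'E'
from station import bot, viewer, spotter
import cv2, numpy as np
from scipy.optimize import least_squares
C={n:viewer.calibration(n) for n in ["top","scene"]}
def proj(n,X):
    c=C[n] if n in C else viewer.calibration(n); p=(c["R"]@np.atleast_2d(X).T).T+c["t"]; p=p@c["intrinsics"].T; return p[:,:2]/p[:,2:]
def world(p,X):
    X=np.atleast_2d(X)/1000.; c,s=np.cos(p[2]),np.sin(p[2])
    return np.c_[p[0]+c*X[:,0]-s*X[:,1],p[1]+s*X[:,0]+c*X[:,1],X[:,2]]
E
python3 - <<'E'
from h import *
cor=np.array([[85,75,10],[85,-75,10],[-165,-75,10],[-165,75,10]],float)
T=np.array([[296.75,147],[351.75,151.75],[344.5,244.5],[287,238.75]])
S=np.array([[362.75,268],[295.5,271.2],[295.5,179.2],[354.25,176.75]])
pt={"top":{(0,35,10):(309.1,175.9),(58,35,10):(309.9,155.5),(-40,0,62):(318.9,191.3)},
"scene":{(0,35,10):(343.7,231.8),(58,35,10):(342,257.9),(-40,0,62):(322.8,208.6)}}
def res(p,v=False):
    r=[(proj("top",world(p,cor))-T).ravel(),(proj("scene",world(p,cor))-S).ravel()]
    for n in pt:
        for k,u in pt[n].items(): r.append((proj(n,world(p,k))[0]-u))
    if v: 
        for a in r: print(np.round(a,1))
    return np.concatenate(r)
o=least_squares(res,[.5,0,0],loss="soft_l1"); print(o.x,o.cost); res(o.x,True)
for n in ["top","scene"]:
    o1=least_squares(lambda p:(proj(n,world(p,cor))-(T if n=="top" else S)).ravel(),[.5,0,0]);print(n,o1.x)
p=o.x
# tray: origin px top rim/rear top edge board
print(proj("top",world(p,[[-d-40,35,10] for d in (10,20,30,40)])),proj("scene",world(p,[[-d-40,35,10] for d in (10,20,30,40)])))
# board top edge ends  scene (401,106),(476,104)crop /4 + (230,155)
E
```

```text
[ 0.61280998  0.02274843 -0.11617818] 12.42550823377954
[-0.3 -1.3  0.5 -0.9 -0.5 -0.2 -1.  -0.1]
[ 0.  -0.1 -1.1 -0.3 -1.  -0.4 -0.8 -0.3]
[-1.1  2. ]
[0.3 1.3]
[ 0.6 -1.1]
[-1.7  2.6]
[ 1.8 -0.5]
[ 3.2 -0.1]
top [ 0.61127016  0.02211102 -0.11039351]
scene [ 0.61373238  0.02418071 -0.11880931]
[[306.04708074 196.45328865]
 [305.6527708  200.19521765]
 [305.25722792 203.94884695]
 [304.86044632 207.7142315 ]] [[340.66157131 215.88643659]
 [340.39451944 212.30555912]
 [340.13056175 208.76617111]
 [339.86964475 205.26755565]]
```

```bash
cat >> h.py <<'E'
P=np.array([0.6128,0.0230,-0.1165])
def tip():
    s=bot.observe(); c,q=np.cos(P[2]),np.sin(P[2]); d=s["ee_pos"]-np.r_[P[:2],0]
    R=np.array([[c,q,0],[-q,c,0],[0,0,1]])
    print("t",round(s["t"],2),"TCP in station mm",np.round(1000*R@d,1),"F stn",np.round(R@s["ft_force"],2),"open",round(s["opening"],3))
    Rs=R@s["orientation"]; print("tool axes in station",np.round(Rs,3).tolist()); return s
E
python3 - <<'E'
from h import *
s=tip()
tgt=world(P,[-130,-6,0])[0]; tgt[2]=.16
print(tgt, s["orientation"].T@(tgt-s["ee_pos"]))
E
```

```text
t 0.95 TCP in station mm [-431.   453.7  231.3] F stn [ 0.59 -0.15  0.68] open 1.004
tool axes in station [[-0.0, 0.304, 0.953], [-0.0, 0.953, -0.304], [-1.0, -0.0, -0.0]]
[0.48298378 0.03215144 0.16      ] [ 0.07129694 -0.34623401  0.42660585]
```

Emit:
move_arm --deltas "0 0 0 -8.85 0 0 0.8; 0 0 0 -8.85 0 0 0.8; 0.008 -0.046 0.030 0 0 0 0.8; 0.008 -0.046 0.030 0 0 0 0.8; 0.008 -0.046 0.030 0 0 0 0.8; 0.008 -0.046 0.030 0 0 0 0.8; 0.008 -0.046 0.030 0 0 0 0.8; 0.008 -0.046 0.030 0 0 0 0.8; 0.008 -0.046 0.030 0 0 0 0.8; 0.007 -0.046 0.030 0 0 0 0.8; 0.004 -0.046 0.030 0 0 0 0.8; 0.004 -0.046 0.030 0 0 0 0.8"

```text
t: 2.45
ee_pos: [0.4825, 0.03, 0.1604]
orientation: [[0.001, 0.117, 0.993], [0.0, 0.993, -0.117], [-1.0, 0.0, 0.001]]
ft_force: [1.1, 0.5, 0.2]
opening: 0.8
```

```bash
python3 - <<'E'
from h import *
s=tip()
cv2.imwrite("pics/w1.png",viewer.get_image("wrist"))
cv2.imwrite("pics/s1.png",cv2.resize(viewer.get_image("scene")[80:290,200:480],None,fx=2.8,fy=2.8))
E
```

```text
t 2.45 TCP in station mm [-130.2   -8.1  160.4] F stn [1.06 0.68 0.18] open 0.8
tool axes in station [[0.001, 0.001, 1.0], [0.0, 1.0, -0.001], [-1.0, 0.0, 0.001]]
```

View pics/w1.png

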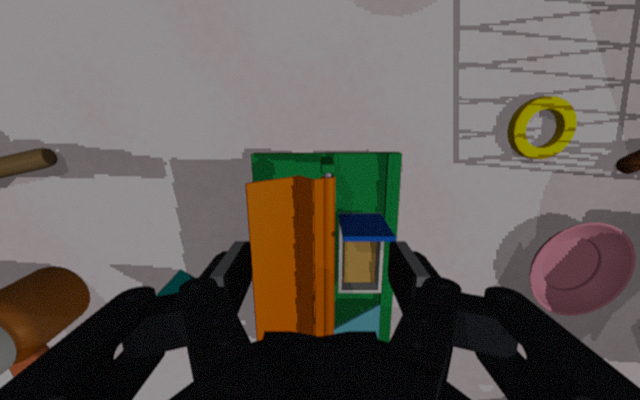

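View pics/s1.png

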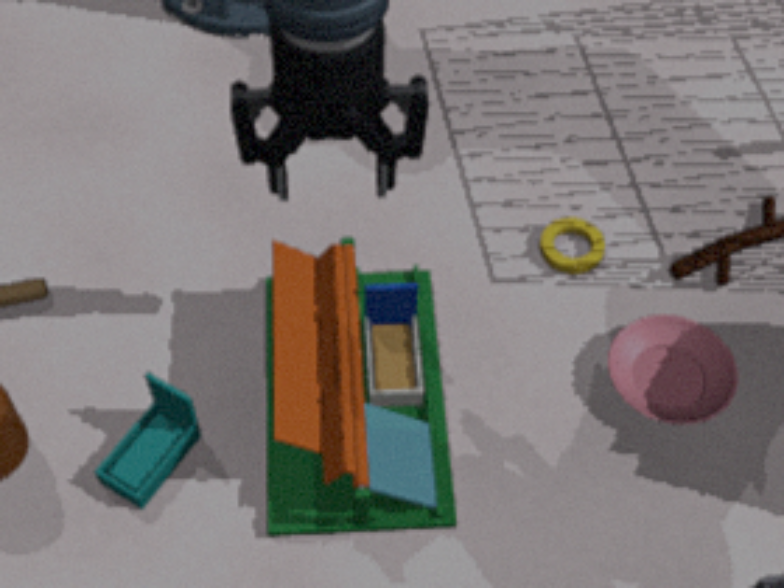

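```bash
python3 - <<'E'
from h import *
print("plate near corners",proj("wrist",world(P,[[-165,-75,10],[-165,75,10]])))
for x in (-95,-101,-107): print(x,proj("wrist",world(P,[[x,13,75],[x,57,75]])))
print("lane",proj("wrist",world(P,[[-165,10.5,17],[-165,59.5,17],[-165,59.5,10]])))
print("tube end",proj("wrist",world(P,[[-151,-6,62],[-151,6,62]])))
s=bot.observe();R=s["orientation"];p=s["ee_pos"]
for b in (0,8,13):
  print(b,proj("wrist",np.array([p+R@np.r_[-b/1000,y/1000,z/1000] for y in(-34,34) for z in (-11,11)])).round(0).tolist())
  print(b,proj("scene",np.array([p+R@np.r_[-b/1000,y/1000,z/1000] for y in(-34,34) for z in (-11,11)])).round(0).tolist())
w=cv2.imread("pics/w1.png"); cv2.imwrite("pics/w1c.png",cv2.resize(w[140:340,190:450],None,fx=3,fy=3,interpolation=cv2.INTER_CUBIC))
E
```

```text
plate near corners [[253.39500387 150.93500464]
 [406.10688401 150.05398412]]
-95 [[347.51097979 243.06147917]
 [400.35872453 242.8000509 ]]
-101 [[347.64956184 236.34529429]
 [400.8399788  236.0790011 ]]
-107 [[347.78995159 229.54150207]
 [401.32751363 229.27023884]]
lane [[340.87552966 151.16604427]
 [391.97940323 150.8715511 ]
 [390.30746801 150.14513361]]
tube end [[324.37589851 173.99297037]
 [338.91319001 173.91213031]]
0 [[252.0, 230.0], [255.0, 269.0], [384.0, 230.0], [382.0, 269.0]]
0 [[303.0, 147.0], [304.0, 154.0], [335.0, 146.0], [335.0, 153.0]]
8 [[249.0, 236.0], [251.0, 276.0], [388.0, 236.0], [385.0, 276.0]]
8 [[303.0, 144.0], [303.0, 152.0], [335.0, 143.0], [335.0, 151.0]]
13 [[246.0, 240.0], [249.0, 281.0], [390.0, 240.0], [387.0, 281.0]]
13 [[303.0, 143.0], [303.0, 150.0], [335.0, 142.0], [335.0, 149.0]]
```

View pics/w1c.png

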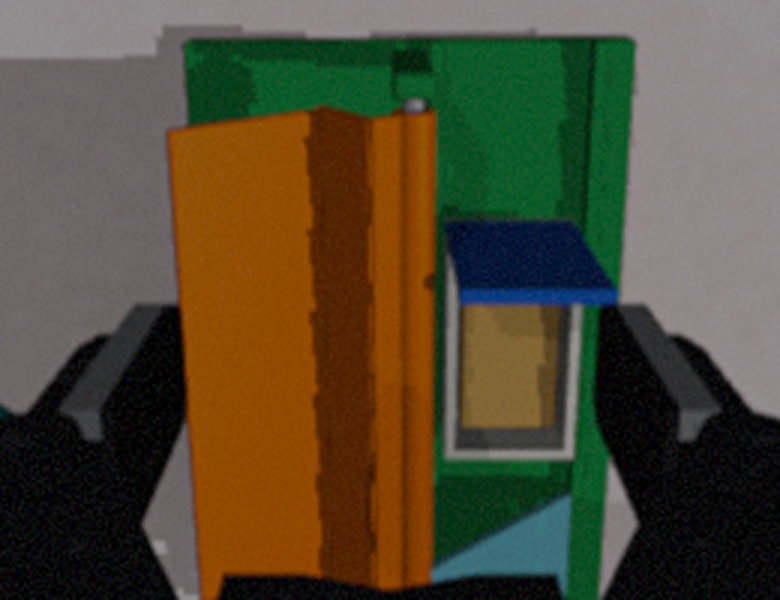

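Wrist view: the board's rear top edge is at about (369,236), which gives a rear face near station x -101, and the fingers straddle the paddle and the lane. Next I descend to find contact.

Emit:
move_arm --deltas "0.04 0 0 0 0 0 0.8; 0.035 0 0 0 0 0 0.8; 0.005 0 0 0 0 0 0.8; 0 0 0 0 0 0 0.8"

```text
t: 3.05
ee_pos: [0.482, 0.0322, 0.0809]
orientation: [[0.0, 0.116, 0.993], [0.0, 0.993, -0.116], [-1.0, 0.0, 0.0]]
ft_force: [0.5, 0.1, 0.3]
opening: 0.802
```

Emit:
move_arm --deltas "0.005 0 0 0 0 0 0.8; 0 0 0 0 0 0 0.8"

```text
t: 3.3
ee_pos: [0.4823, 0.0319, 0.076]
orientation: [[0.001, 0.116, 0.993], [-0.0, 0.993, -0.116], [-1.0, -0.0, 0.001]]
ft_force: [0.2, -1.1, 0.2]
opening: 0.797
```

Emit:
move_arm --deltas "0.005 0 0 0 0 0 0.8; 0 0 0 0 0 0 0.8"

```text
t: 3.55
ee_pos: [0.4816, 0.0319, 0.07]
orientation: [[-0.001, 0.117, 0.993], [0.0, 0.993, -0.117], [-1.0, -0.0, -0.001]]
ft_force: [0.4, -0.9, -0.1]
opening: 0.799
```

Emit:
move_arm --deltas "0.005 0 0 0 0 0 0.8; 0 0 0 0 0 0 0.8"

```text
t: 3.8
ee_pos: [0.4814, 0.0319, 0.0648]
orientation: [[-0.001, 0.117, 0.993], [0.0, 0.993, -0.117], [-1.0, 0.0, -0.001]]
ft_force: [0.0, -0.4, 0.8]
opening: 0.8
```

Emit:
move_arm --deltas "0.005 0 0 0 0 0 0.8; 0 0 0 0 0 0 0.8"

```text
t: 4.05
ee_pos: [0.4821, 0.0318, 0.0602]
orientation: [[0.0, 0.117, 0.993], [-0.0, 0.993, -0.117], [-1.0, 0.0, 0.0]]
ft_force: [0.3, 1.1, 1.6]
opening: 0.798
```

Emit:
move_arm --deltas "0.007 0 0 0 0 0 0.8; 0.007 0 0 0 0 0 0.8; 0.006 0 0 0 0 0 0.8; 0 0 0 0 0 0 0.8"

```text
t: 4.55
ee_pos: [0.4824, 0.0327, 0.0401]
orientation: [[0.001, 0.117, 0.993], [0.001, 0.993, -0.117], [-1.0, 0.001, 0.001]]
ft_force: [1.5, 5.4, 7.0]
opening: 0.796
```

```bash
python3 - <<'E'
from h import *
s=tip()
cv2.imwrite("pics/s2.png",cv2.resize(viewer.get_image("scene")[120:290,260:400],None,fx=4,fy=3.5))
cv2.imwrite("pics/w2.png",viewer.get_image("wrist"))
# predicted free-edge of hood line & paddle outer edge for angles
for th in (0,.3,.45,.65):
  # hood: from hinge to 73mm at angle; closed slopes to deck; level at .65, 60 up
  a=-(0.65-th); pts=[[x,73*np.cos(a),60+73*np.sin(a)] for x in (0,74)]
  print(th,proj("scene",world(P,pts)).round(1).tolist(),"crop",((proj("scene",world(P,pts))-[260,120])*[4,3.5]).round(0).tolist())
E
```

```text
t 4.55 TCP in station mm [-130.6   -5.5   40.1] F stn [0.87 5.54 6.99] open 0.796
tool axes in station [[0.001, 0.001, 1.0], [0.001, 1.0, -0.001], [-1.0, 0.001, 0.001]]
0 [[352.2, 232.8], [354.9, 262.5]] crop [[369.0, 395.0], [380.0, 499.0]]
0.3 [[357.3, 228.6], [360.3, 258.6]] crop [[389.0, 380.0], [401.0, 485.0]]
0.45 [[358.9, 226.3], [362.0, 256.5]] crop [[396.0, 372.0], [408.0, 478.0]]
0.65 [[360.0, 223.0], [363.2, 253.5]] crop [[400.0, 361.0], [413.0, 467.0]]
```

View pics/s2.png

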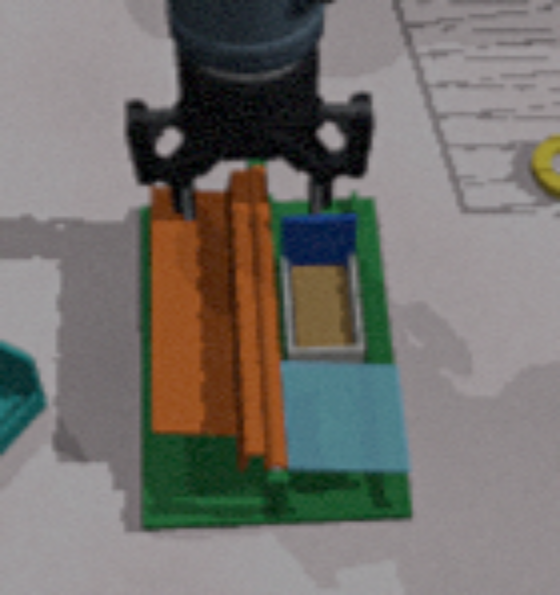

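View pics/w2.png

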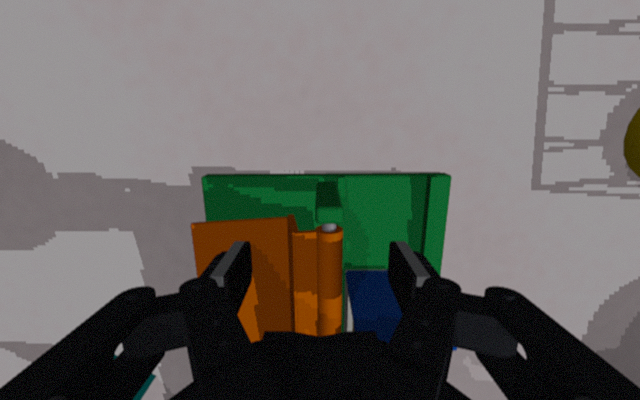

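Hood is open to about 0.6 (free edge at crop (398,364) to (408,468)), with the tray still in front of it. I'll press 4 mm more, then start pushing.

Emit:
move_arm --deltas "0.004 0 0 0 0 0 0.8; 0 0 0 0 0 0 0.8; 0 0 0.008 0 0 0 0.8; 0 0 0.008 0 0 0 0.8; 0 0 0.008 0 0 0 0.8; 0 0 0.008 0 0 0 0.8; 0 0 0.008 0 0 0 0.8; 0 0 0 0 0 0 0.8"

```text
t: 5.65
ee_pos: [0.521, 0.0272, 0.0356]
orientation: [[-0.002, 0.117, 0.993], [0.0, 0.993, -0.117], [-1.0, -0.0, -0.002]]
ft_force: [-1.6, 0.4, 4.9]
opening: 0.799
```

```bash
python3 - <<'E'
from h import *
s=tip()
cv2.imwrite("pics/s3.png",cv2.resize(viewer.get_image("scene")[120:290,260:400],None,fx=4,fy=3.5))
E
```

```text
t 5.65 TCP in station mm [-91.7  -6.5  35.6] F stn [-1.63  0.17  4.9 ] open 0.799
tool axes in station [[-0.002, 0.0, 1.0], [-0.0, 1.0, -0.0], [-1.0, -0.0, -0.002]]
```

View pics/s3.png

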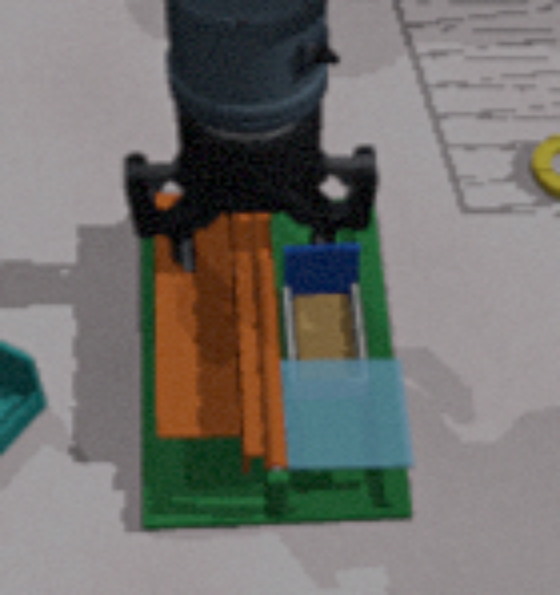

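Emit:
move_arm --deltas "0 0 0.008 0 0 0 0.8; 0 0 0.008 0 0 0 0.8; 0 0 0.008 0 0 0 0.8; 0 0 0.008 0 0 0 0.8; 0 0 0.008 0 0 0 0.8; 0 0 0.008 0 0 0 0.8; 0 0 0 0 0 0 0.8"

```text
t: 6.58
ee_pos: [0.5687, 0.0215, 0.0356]
orientation: [[-0.002, 0.117, 0.993], [0.0, 0.993, -0.117], [-1.0, -0.0, -0.002]]
ft_force: [-1.4, 0.6, 4.8]
opening: 0.798
```

```bash
python3 - <<'E'
from h import *
s=tip()
im=viewer.get_image("scene")
cv2.imwrite("pics/s4.png",cv2.resize(im[120:290,260:400],None,fx=4,fy=3.5))
for x in (-30,-26,-22): print(x,((proj("scene",world(P,[[x+5,13,75],[x+5,57,75],[x,13,75],[x,57,75]]))-[260,120])*[4,3.5]).round(0).tolist())
for x in (46,50,54,58): print(x,((proj("scene",world(P,[[x,13,32],[x,57,32]]))-[260,120])*[4,3.5]).round(0).tolist())
E
```

```text
t 6.58 TCP in station mm [-43.6  -6.6  35.6] F stn [-1.51  0.45  4.79] open 0.798
tool axes in station [[-0.002, 0.0, 1.0], [-0.0, 1.0, -0.0], [-1.0, -0.0, -0.002]]
-30 [[289.0, 318.0], [369.0, 315.0], [289.0, 311.0], [368.0, 309.0]]
-26 [[290.0, 324.0], [369.0, 321.0], [289.0, 317.0], [369.0, 314.0]]
-22 [[290.0, 329.0], [370.0, 326.0], [289.0, 322.0], [369.0, 319.0]]
46 [[295.0, 450.0], [375.0, 447.0]]
50 [[296.0, 456.0], [376.0, 453.0]]
54 [[296.0, 462.0], [376.0, 459.0]]
58 [[297.0, 467.0], [377.0, 464.0]]
```

View pics/s4.png

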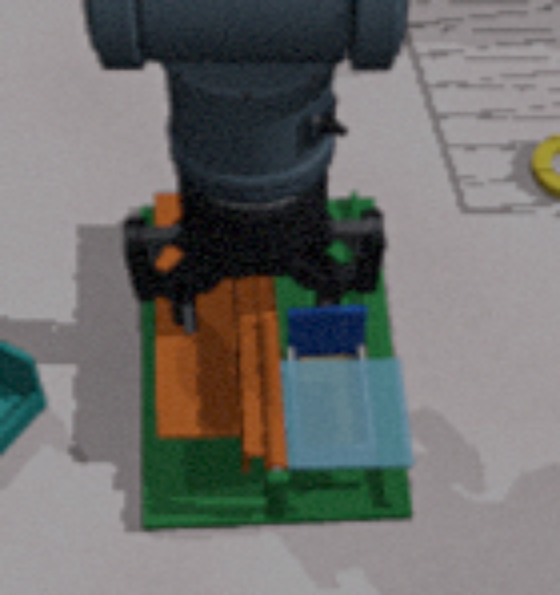

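Emit:
move_arm --deltas "0 0 0.003 0 0 0 0.8; 0 0 0.003 0 0 0 0.8; 0 0 0 0 0 0 0.8"

```text
t: 7.0
ee_pos: [0.5739, 0.0211, 0.0354]
orientation: [[-0.003, 0.117, 0.993], [0.0, 0.993, -0.117], [-1.0, -0.0, -0.003]]
ft_force: [-2.4, 0.4, 4.8]
opening: 0.804
```

Emit:
move_arm --deltas "0 0 0.0015 0 0 0 0.8; 0 0 0 0 0 0 0.8"

```text
t: 7.25
ee_pos: [0.5751, 0.0209, 0.0353]
orientation: [[-0.004, 0.117, 0.993], [0.0, 0.993, -0.117], [-1.0, -0.0, -0.004]]
ft_force: [-3.6, 0.6, 5.6]
opening: 0.804
```

Emit:
move_arm --deltas "0 0 0.001 0 0 0 0.8; 0 0 0 0 0 0 0.8"

```text
t: 7.5
ee_pos: [0.576, 0.0208, 0.0353]
orientation: [[-0.004, 0.117, 0.993], [0.0, 0.993, -0.117], [-1.0, -0.0, -0.004]]
ft_force: [-3.5, 0.7, 5.9]
opening: 0.801
```

```bash
python3 - <<'E'
from h import *
s=tip()
im=viewer.get_image("scene")
cv2.imwrite("pics/s5.png",cv2.resize(im[190:270,310:380],None,fx=8,fy=7,interpolation=cv2.INTER_CUBIC))
E
```

```text
t 7.5 TCP in station mm [-36.3  -6.5  35.3] F stn [-3.53  0.33  5.89] open 0.801
tool axes in station [[-0.004, 0.0, 1.0], [-0.0, 1.0, -0.0], [-1.0, -0.0, -0.004]]
```

View pics/s5.png

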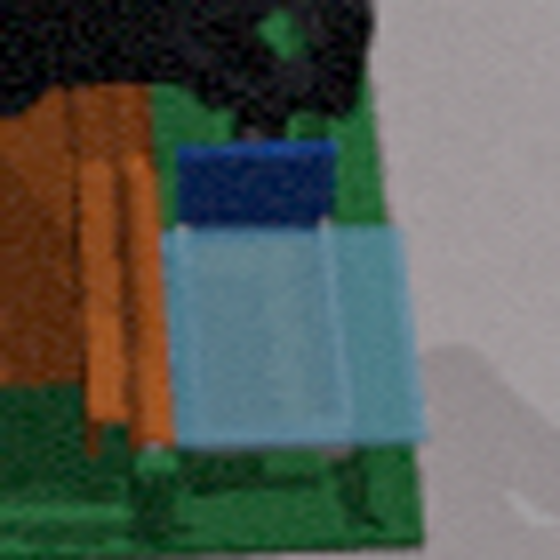

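Fx stepped from -1.5 N to -3.5 N and stayed there. The tray's white nose edge shows at about row 254, where 58 mm was predicted, so the tray is against the stop. I'll back off 3 mm while holding the paddle, and check.

Emit:
move_arm --deltas "0 0 -0.002 0 0 0 0.8; 0 0 -0.001 0 0 0 0.8; 0 0 0 0 0 0 0.8"

```text
t: 7.92
ee_pos: [0.5754, 0.0206, 0.0367]
orientation: [[0.002, 0.117, 0.993], [-0.001, 0.993, -0.117], [-1.0, -0.0, 0.002]]
ft_force: [2.4, -1.5, 4.9]
opening: 0.803
```

```bash
python3 - <<'E'
from h import *
s=tip()
im=viewer.get_image("scene")
cv2.imwrite("pics/s6.png",cv2.resize(im[190:270,310:380],None,fx=8,fy=7,interpolation=cv2.INTER_CUBIC))
E
```

```text
t 7.92 TCP in station mm [-36.8  -6.8  36.7] F stn [ 2.58 -1.23  4.9 ] open 0.803
tool axes in station [[0.002, 0.0, 1.0], [-0.0, 1.0, -0.0], [-1.0, -0.0, 0.002]]
```

View pics/s6.png

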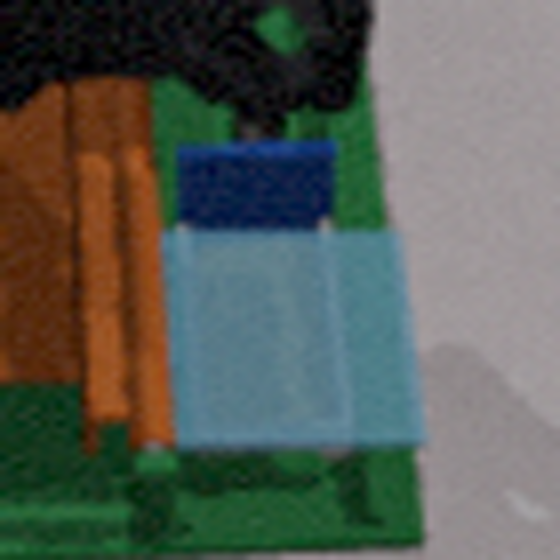

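Tray did not move on back-off. Raising gently lets the hood down onto it.

Emit:
move_arm --deltas "-0.003 0 0 0 0 0 0.8; -0.004 0 0 0 0 0 0.8; -0.004 0 0 0 0 0 0.8; -0.004 0 0 0 0 0 0.8; -0.004 0 0 0 0 0 0.8; -0.004 0 0 0 0 0 0.8; -0.004 0 0 0 0 0 0.8; -0.008 0 0 0 0 0 0.8; -0.02 0 0 0 0 0 0.8; -0.03 0 0 0 0 0 0.8; -0.03 0 0 0 0 0 0.8; 0 0 0 0 0 0 0.8"

```text
t: 9.48
ee_pos: [0.5767, 0.0206, 0.1545]
orientation: [[0.006, 0.117, 0.993], [-0.001, 0.993, -0.117], [-1.0, -0.0, 0.006]]
ft_force: [0.2, -0.2, -1.0]
opening: 0.8
```

```bash
python3 - <<'E'
from h import *
s=tip()
im=viewer.get_image("scene")
cv2.imwrite("pics/s7.png",cv2.resize(im[150:280,280:390],None,fx=6,fy=4.5,interpolation=cv2.INTER_CUBIC))
cv2.imwrite("pics/w7.png",viewer.get_image("wrist"))
def pc(X): return ((proj("scene",world(P,X))-[280,150])*[6,4.5]).round(0).tolist()
for x in (-34,-30,-26,-22): print(x,pc([[x,13,75],[x,57,75]]))
E
```

```text
t 9.47 TCP in station mm [-35.6  -6.5 154.5] F stn [ 0.18 -0.19 -1.01] open 0.8
tool axes in station [[0.006, 0.0, 1.0], [-0.0, 1.0, -0.0], [-1.0, -0.0, 0.006]]
-34 [[312.0, 258.0], [431.0, 255.0]]
-30 [[313.0, 265.0], [432.0, 262.0]]
-26 [[314.0, 272.0], [433.0, 269.0]]
-22 [[314.0, 279.0], [434.0, 276.0]]
```

View pics/s7.png

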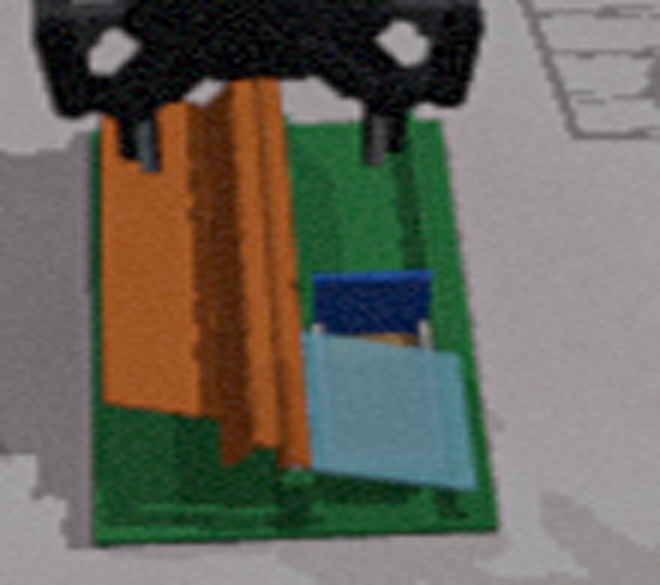

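View pics/w7.png

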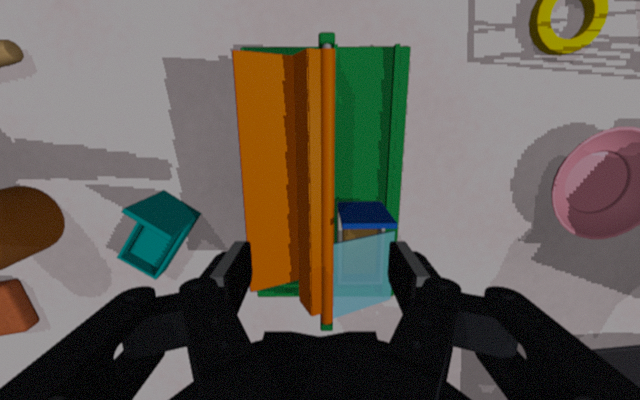

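```bash
python3 - <<'E'
from h import *
for x in (-34,-30,-26,-22): print(x,proj("wrist",world(P,[[x,13,75],[x,57,75]])).round(1).tolist())
print("plate near",proj("wrist",world(P,[[-165,-75,10],[-165,75,10]])).round(1).tolist(),"pillar -162",proj("wrist",world(P,[[-162,0,66],[-154,0,66],[76,0,66],[84,0,66]])).round(1).tolist())
for th in (0,.1,.2,.3,.4):
  a=-(0.65-th); print(th,proj("wrist",world(P,[[x,73*np.cos(a),60+73*np.sin(a)] for x in (0,74)])).round(1).tolist(),((proj("scene",world(P,[[x,73*np.cos(a),60+73*np.sin(a)] for x in (0,74)]))-[280,150])*[6,4.5]).round(0).tolist())
w=cv2.imread("pics/w7.png"); cv2.imwrite("pics/w7c.png",cv2.resize(w[180:340,225:425],None,fx=4,fy=3.7,interpolation=cv2.INTER_CUBIC))
E
```

```text
-34 [[343.8, 212.7], [400.4, 212.7]]
-30 [[343.7, 217.6], [400.1, 217.6]]
-26 [[343.6, 222.5], [399.7, 222.4]]
-22 [[343.5, 227.3], [399.3, 227.2]]
plate near [[240.1, 47.0], [412.1, 46.9]] pillar -162 [[327.8, 32.4], [327.8, 45.1], [326.1, 325.9], [326.0, 333.4]]
0 [[383.5, 227.3], [379.6, 292.7]] [[433.0, 373.0], [450.0, 506.0]]
0.1 [[389.0, 229.4], [384.7, 295.9]] [[445.0, 367.0], [462.0, 501.0]]
0.2 [[394.2, 231.8], [389.4, 299.5]] [[455.0, 360.0], [473.0, 495.0]]
0.3 [[398.9, 234.4], [393.8, 303.4]] [[464.0, 354.0], [482.0, 489.0]]
0.4 [[403.3, 237.3], [397.7, 307.6]] [[471.0, 347.0], [489.0, 483.0]]
```

View pics/w7c.png

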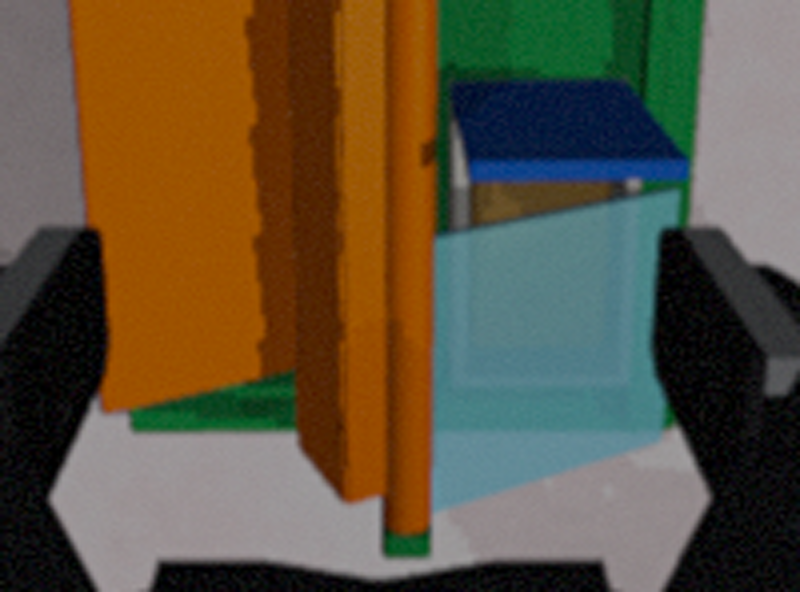

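```bash
python3 - <<'E'
from h import *
print("far plate",proj("wrist",world(P,[[85,-70,10],[85,70,10]])).round(1).tolist())
for x in (50,54,58): print(x,proj("wrist",world(P,[[x,35,32]])).round(1).tolist())
print(proj("wrist",world(P,[[0,0,62],[74,0,62]])).round(1))
for n in ("top","scene"):
  im=viewer.get_image(n)
  if n=="top": cv2.imwrite("pics/t8.png",im)
E
```

```text
far plate [[261.0, 298.6], [388.9, 298.6]]
50 [[360.8, 280.5]]
54 [[360.6, 284.1]]
58 [[360.5, 287.6]]
[[326.4 246.3]
 [326.  321.1]]
```

View pics/t8.png

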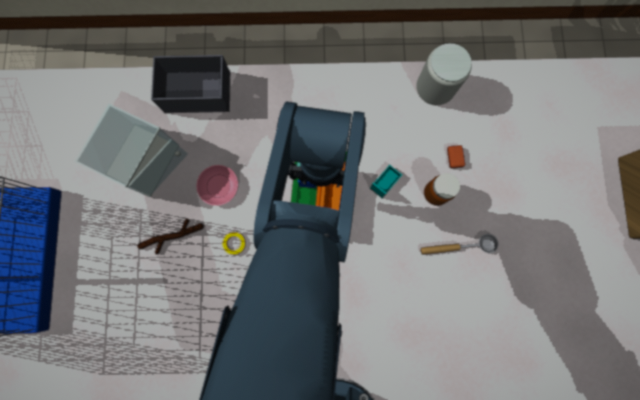

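```bash
python3 - <<'E'
from h import *
s=tip(); print(bot.hand_in())
E
```

```text
t 9.68 TCP in station mm [-38.6  -6.5 150. ] F stn [-0.08 -0.5  -1.25] open 0.799
tool axes in station [[-0.002, 0.0, 1.0], [0.0, 1.0, -0.0], [-1.0, 0.0, -0.002]]
the job is handed in; nothing more can be done
None
```

The job is done and handed in at 9.7 s, with no verdict reported. One finger held the paddle down while the other pushed the tray by its blue board to the end stop. I then backed off and raised both fingers so the hood came down on the tray.

- **Hood held open:** the scene camera put the hood at about 0.6 to 0.65 rad while the tray was still in front of it and during the push.
- **Tray at the stop:** the push force rose from about 1.5 to 3.5 N near the end, which I read as contact with the stop. The last 1 mm step still moved the arm 0.9 mm with no further rise, so this is not proof on its own.
- **Tray position after letting go:** my fitted station pose puts the nose at about 54.5 mm. The plate's far edge shows that pose is about 3 mm off, which makes it about 57 mm (stop at 58 mm, limit 49 mm). The tray looked square and flat.
- **Hood after letting go:** about 0.2 rad by the wrist camera and 0.25 rad by the scene camera (limit 0.33).
- **Robot clear:** the gripper was about 90 mm above the hinge, with only noise on the force sensor.
- **Bystanders:** they sat where they started in the top view, as did the teal look-alike.

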